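Wake and zero the scale under the blue cup

TASK

Two bench scales stand side by side; get the one with the blue cup ready for weighing. With closed fingertips press its blue wake key lightly, but far enough down to register, and let it spring back, then press its green zero key the same way and let go, and draw the hand back at least 10 cm from these keys. Press no other key, and leave the cup and everything else untouched where it is; nothing is picked up.

Things in the scene. Friction and masses are not known exactly. Their poses are not given: they have to be found in the camera images.
- scale_cup: the scale that carries the cup: fixed, white, 240 (x) x 190 (y) mm, deck 40 mm high; steel pan (140 x 170 mm, top 54 mm up) centred 45 mm behind the middle; dark display, then a row of three round keys along the front. Origin: centre of the underside, on the table; -x is its front. The two scales look alike and may change places.
- scale_jar: the scale that carries the small jar: fixed, white, 240 (x) x 190 (y) mm, deck 40 mm high; steel pan (140 x 170 mm, top 54 mm up) centred 45 mm behind the middle; dark display, then a row of three round keys along the front. Origin: centre of the underside, on the table; -x is its front. The two scales look alike and may change places.
- blue_cup_base: grey round collar with the blue 'wake' key on the scale that carries the cup. Origin: centre of its underside, on the deck, 40 mm above the table; z up. Collar 42 mm across, 12 mm high; key 26 mm across, its top 22 mm above this origin when up. Keys sit 54 mm apart in any order of colours.
- blue_cup (a joint): travel of that blue key in m: 0 up, 0.006 fully down; a spring pushes it back up (1.5 N to start it, about 3.6 N at 0.0035, where it registers, 5 N fully down, then a hard stop; over 20 N is too hard).
- green_cup_base: grey round collar with the green 'zero (tare)' key on the scale that carries the cup. Origin: centre of its underside, on the deck, 40 mm above the table; z up. Collar 42 mm across, 12 mm high; key 26 mm across, its top 22 mm above this origin when up. Keys sit 54 mm apart in any order of colours.
- green_cup (a joint): travel of that green key in m: 0 up, 0.006 fully down; a spring pushes it back up (1.5 N to start it, about 3.6 N at 0.0035, where it registers, 5 N fully down, then a hard stop; over 20 N is too hard).
- red_cup_base: grey round collar with the red 'off' key on the scale that carries the cup. Origin: centre of its underside, on the deck, 40 mm above the table; z up. Collar 42 mm across, 12 mm high; key 26 mm across, its top 22 mm above this origin when up. Keys sit 54 mm apart in any order of colours.
- red_cup (a joint): travel of that red key in m: 0 up, 0.006 fully down; a spring pushes it back up (1.5 N to start it, about 3.6 N at 0.0035, where it registers, 5 N fully down, then a hard stop; over 20 N is too hard).
- blue_jar_base: grey round collar with the blue 'wake' key on the scale that carries the small jar. Origin: centre of its underside, on the deck, 40 mm above the table; z up. Collar 42 mm across, 12 mm high; key 26 mm across, its top 22 mm above this origin when up. Keys sit 54 mm apart in any order of colours.
- blue_jar (a joint): travel of that blue key in m: 0 up, 0.006 fully down; a spring pushes it back up (1.5 N to start it, about 3.6 N at 0.0035, where it registers, 5 N fully down, then a hard stop; over 20 N is too hard).
- green_jar_base: grey round collar with the green 'zero (tare)' key on the scale that carries the small jar. Origin: centre of its underside, on the deck, 40 mm above the table; z up. Collar 42 mm across, 12 mm high; key 26 mm across, its top 22 mm above this origin when up. Keys sit 54 mm apart in any order of colours.
- green_jar (a joint): travel of that green key in m: 0 up, 0.006 fully down; a spring pushes it back up (1.5 N to start it, about 3.6 N at 0.0035, where it registers, 5 N fully down, then a hard stop; over 20 N is too hard).
- red_jar_base: grey round collar with the red 'off' key on the scale that carries the small jar. Origin: centre of its underside, on the deck, 40 mm above the table; z up. Collar 42 mm across, 12 mm high; key 26 mm across, its top 22 mm above this origin when up. Keys sit 54 mm apart in any order of colours.
- red_jar (a joint): travel of that red key in m: 0 up, 0.006 fully down; a spring pushes it back up (1.5 N to start it, about 3.6 N at 0.0035, where it registers, 5 N fully down, then a hard stop; over 20 N is too hard).
- cup: blue open ceramic cup, 70 mm high, 76 mm across the rim, no handle, loose on the pan of its scale. Origin: centre of its foot, z up.
- small_jar: small dark-brown jar with steel cap and paper label, 60 mm across, 75 mm high, loose on the pan of the other scale. Origin: centre of its foot.
- jar_left: dark-brown jar with steel cap and paper label, 76 mm across, 110 mm high, loose on the table beside the scales, to the robot's left. Origin: centre of its foot.
- jar_right: dark-brown jar with steel cap and paper label, 76 mm across, 110 mm high, loose on the table beside the scales, to the robot's right. Origin: centre of its foot.
- packet: white paper packet, 60 (x) x 40 (y) x 80 mm high, standing loose in the gap between the scales. Origin: centre of its underside.
- pen: black pen, 138 mm long, 12 mm thick, lying loose at the front of the gap between the scales. Origin: on the table under its middle, x along it.

How it is judged:
On the way, in this order (a step that is already met when the one before it is completed fails the run):
1. a fingertip presses the blue key of the scale with the cup past 3.5 mm (value of joint blue_cup above 0.0035 m and contact force between the fingers and blue_cup_base above 0.5 N), for 0.05 s.
2. that blue key is let go and up again (value of joint blue_cup below 0.001 m), for 0.1 s.
3. a fingertip presses the green key of the scale with the cup past 3.5 mm (value of joint green_cup above 0.0035 m and contact force between the fingers and green_cup_base above 0.5 N), for 0.05 s.
At the end, for the whole second after the job is handed in: All keys are up again (less than 1 mm down), the TCP is over 10 cm from the pressed keys, and the cup, jars, packet and pen are at rest and upright, within 10 mm of where they started (value of joint each of blue_cup, green_cup, red_cup, blue_jar, green_jar, red_jar below 0.001 m and distance between the grasp point and blue_cup_base above 0.1 m and distance between the grasp point and green_cup_base above 0.1 m and distance of each of cup, small_jar, jar_left, jar_right, packet, pen from where it was at the start of the episode below 0.01 m and linear speed of each of cup, small_jar, jar_left, jar_right, packet, pen below 0.02 m/s and angle between each of cup, small_jar, jar_left, jar_right, packet's own z axis and vertical below 0.1 rad); the robot touches nothing.
It fails at once if a wrong key is pressed more than 2 mm (value of joint any of red_cup, blue_jar, green_jar, red_jar above 0.002 m).
It fails at once if the cup, a jar, the packet or the pen is lifted or moved more than 10 mm (distance of any of cup, small_jar, jar_left, jar_right, packet, pen from where it was at the start of the episode above 0.01 m).
It fails at once if a key or a scale is pressed harder than 20 N (contact force between the arm and scale_cup above 20 N or contact force between the arm and scale_jar above 20 N or contact force between the arm and blue_cup_base above 20 N or contact force between the arm and green_cup_base above 20 N or contact force between the arm and red_cup_base above 20 N or contact force between the arm and blue_jar_base above 20 N or contact force between the arm and green_jar_base above 20 N or contact force between the arm and red_jar_base above 20 N).
It fails at once if the hand pushes on the cup, a jar, the packet or the pen with more than 3 N (contact force between the arm and cup above 3 N or contact force between the arm and small_jar above 3 N or contact force between the arm and jar_left above 3 N or contact force between the arm and jar_right above 3 N or contact force between the arm and packet above 3 N or contact force between the arm and pen above 3 N).
It also fails if it takes over 38 s, if anything falls off the work surface, if the arm or the gripper's body presses on something with over 40 N, if the wrist force passes 120 N, or if a joint passes its speed limit or range.

ROBOT

A 6-joint arm with a two-finger parallel gripper is mounted at the origin on the work surface. World frame = base frame: x ahead of the robot, y to its left, z up, the work surface at z = 0. Lengths are in m, angles in rad, forces in N, time in s.
With the tool pointing down it reaches from about 0.275 to 0.975 m from the base axis. Payload 8.4 kg.
Tool frame: the origin (TCP) lies between the finger pads, 19 mm behind the fingertips; this is the grasp point; z points along the fingers, y is the line along which they close (so a half turn about z gives the same grasp; the last joint's range is limited). The gripper opens to 92 mm and grips with 3 to 60 N. Pads are 20 mm wide; open, the fingers measure 128 mm over their backs; the gripper's body (75 mm by 189 mm) begins 69 mm behind the grasp point.
Start: joints at [-1.222, 0.353, 1.633, -0, 1.155, -0.002], TCP at [0.215, -0.587, 0.233] pointing down, gripper open.
Joint ranges: [-2.63, 2.63], [-0.92, 2.1], [0.06, 2.66], [-1.3, 4.44], [0, 2.69], [-3.02, 3.02]. Speed limits (rad/s): [2.22, 2.22, 2.79, 3.14, 3.14, 3.14].

INTERFACE

Orientations are given as a rotation vector (axis times angle).
In Python, from station import readout, read_camera, bot gives the robot as it stands.
- The arm moves only by the shell command python3 -m inch 'ROWS' [OPENING] [FORCE]. ROWS is JSON, one flat list of numbers, 6 for each row, row after row: the shift along the tool's x, y, z normalised to -1 to 1, where 1 is 15 cm, then the turn, a rotation vector about the tool's x, y, z normalised to -1 to 1, where 1 is 90 degrees. In form: [dx, dy, dz, rx, ry, rz, dx, dy, dz, rx, ry, rz, ...]. A call has 1 to 5 rows; each row is the pose to reach, as a shift and turn from the pose commanded when the call began, along the tool's axes at that moment; what a row does not reach only later rows make up. A row lasts 1/8 s, in which the tool goes at most 62.5 mm and 10.7 degrees, less where a joint would pass 70% of its speed; a pose out of reach is approached as far as the arm can. A call with a number of a shift or a turn outside -1 to 1 is refused whole. A call with a gripper value outside its range is refused whole. OPENING is the opening, from -1 (shut) to 1 (fully open), set as the call begins (- or left out, the last holds). The fingers move at their own pace and stop on an object; FORCE is the grip in N (left out, the last holds). Time passes only in rows, so rows that repeat a pose let the fingers close. It gives the time, the measured TCP pose, the force, the opening and the grip force at its end, in the units of the state.
- readout.read_state(): the state, without advancing time (a new reading comes with each control period).
- read_camera(name): name is "scene" or "top" or "wrist"; returns a dict with "color" (480x640x3 uint8, blue, green, red), "z_map" (480x640 float32, m along the optical axis (not along the pixel's ray), 0 where there is no reading), "K" (3x3 intrinsics, pixels), "position" and "orientation" of the camera in the world. Camera axes: x right, y down, z forward; pixel columns grow to the right and rows downward; lengths in m; the calibration is good to about 2 mm. A picture is of the moment at which its call begins.
- bot.close_job(): hands the job in; it is judged then, once.
The state is a dict: "t": time; "q": joint angles; "qvel": joint speeds; "effort": joint torques, N m; "tool_pos": TCP position; "orientation": TCP orientation; "contact_force": force on the tool from outside, world axes, zero at the start; "wrist_torque": the same for the moment, N m; "opening": opening from 0.0 (shut) to 1.0 (fully open); "grip_force": force on a finger pad.
Only numpy, scipy, OpenCV 4.12 (cv2) and the standard library are available. Lean on these libraries where they do the work, as an engineer would, in place of code of your own. Each camera call takes 0.05 s, during which the arm holds its last target. There are 200 camera calls.

## Working session

There is one attempt and no reset: what is moved stays moved. The work goes in short steps, Python scripts to look and compute and a shell command to move; the robot and the scene stay as the last step left them, time stands still between calls to the robot, and variables do not carry over. Pictures are saved under pics/ and viewed, at most 10 in all, crops included, and the job is handed in when it is done.

```bash
mkdir -p pics; ls; python3 - <<'E'
from station import readout, read_camera
import cv2, numpy as np
print(readout.read_state())
for n in("scene","top"):
    c=read_camera(n); cv2.imwrite(f"pics/{n}0.png",c["color"]); np.savez(n+"0.npz",**c); print(n,c["K"],c["position"],c["orientation"])
E
```

```text
pics
{'t': 0.0, 'q': array([-1.22239800e+00,  3.53596417e-01,  1.63415426e+00, -6.02210690e-06,
        1.15521104e+00, -2.36950684e-03]), 'qvel': array([ 1.49493587e-04, -1.48370764e-05, -1.11836594e-03, -1.07529952e-04,
        8.97525713e-04,  1.69012599e-04]), 'effort': array([-1.05780000e-03, -5.93829811e+01, -3.34219515e+01,  6.96377736e-02,
        2.33986694e-02, -8.44442911e-05]), 'tool_pos': array([ 0.2146121 , -0.58648055,  0.23258738]), 'orientation': array([-3.09207174e+00, -5.47933111e-01,  3.78578804e-04]), 'contact_force': array([-0.81265053,  0.10948238,  0.06629879]), 'wrist_torque': array([ 0.0123712 , -0.01978457, -0.02152991]), 'grip_force': 0.0, 'opening': 0.99998813820497}
scene [[586.5692545    0.         322.12911519]
 [  0.         586.5692545  243.22844075]
 [  0.           0.           1.        ]] [ 1.14901032 -0.73122252  0.94322022] [-2.20601566 -0.76160385  0.34586284]
top [[438.81767761   0.         315.348386  ]
 [  0.         438.81767761 240.01018294]
 [  0.           0.           1.        ]] [ 0.35501161 -0.01395574  0.95679402] [-2.21937979  1.96437298 -0.23108707]
```

View pics/scene0.png

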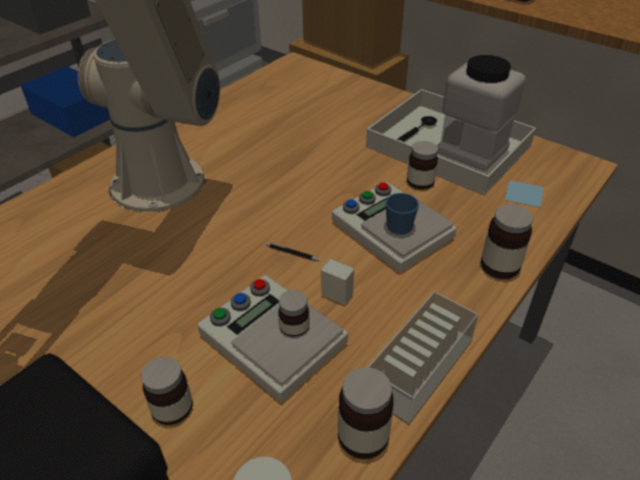

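View pics/top0.png

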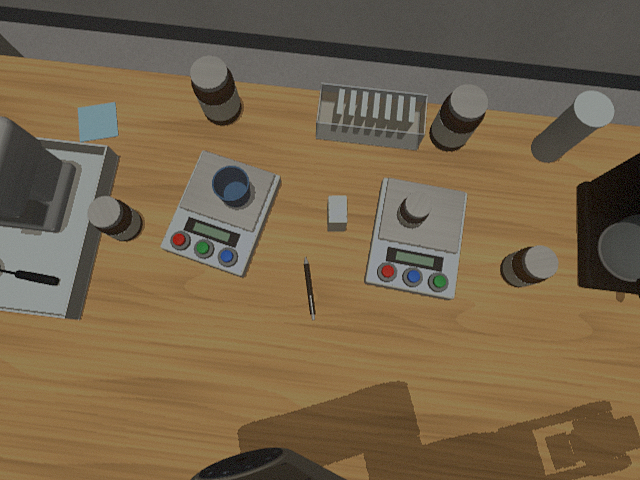

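The cup scale is the left one. In the top view its red, green and blue keys are at (179,240), (203,248) and (228,257). In the scene view blue is at (351,205), green at (367,196) and red at (384,188). Next I triangulate them.

```bash
cat > h.py <<'E'
import cv2, numpy as np
from scipy.spatial.transform import Rotation as R
def mask(img,col):
    h=cv2.cvtColor(img,cv2.COLOR_BGR2HSV); H,S,V=cv2.split(h)
    rng={'blue':(100,125),'green':(45,85)}.get(col)
    m=((H>=rng[0])&(H<=rng[1])) if rng else ((H<8)|(H>172))
    return (m&(S>120)&(V>60)).astype(np.uint8)
def blob(img,col,near,r=14):
    m=mask(img,col); z=np.zeros_like(m); cv2.circle(z,near,r,1,-1)
    n,l,s,c=cv2.connectedComponentsWithStats(m&z)
    k=1+np.argmax(s[1:,4]); return c[k],s[k]
def ray(c,p):
    d=np.linalg.inv(c["K"])@[p[0],p[1],1]
    return np.array(c["position"]),R.from_rotvec(c["orientation"]).as_matrix()@d
def tri(a,b):
    (o,d),(p,e)=a,b; A=np.stack([d,-e],1); s=np.linalg.lstsq(A,p-o,rcond=None)[0]
    x,y=o+s[0]*d,p+s[1]*e; return (x+y)/2,np.linalg.norm(x-y)
def plane(r,z): o,d=r; return o+d*(z-o[2])/d[2]
E
python3 - <<'E'
from h import *
np.set_printoptions(precision=4,suppress=True)
S=np.load("scene0.npz");T=np.load("top0.npz")
for k,t,s in(("blue",(228,257),(351,205)),("green",(203,248),(367,196)),("red",(179,240),(384,188))):
    a,sa=blob(T["color"],k,t);b,sb=blob(S["color"],k,s,11)
    ra,rb=ray(T,a),ray(S,b)
    print(k,a,sa[2:],b,sb[2:],*tri(ra,rb),plane(ra,.062),plane(rb,.062))
from station import readout
q=readout.read_state(); M=R.from_rotvec(q["orientation"]).as_matrix(); print(M)
E
```

```text
blue [226.2    255.6545] [ 12  12 110] [350.5938 203.3125] [10  8 64] [0.5069 0.1869 0.0577] 0.002914503829969917 [0.5072 0.1871 0.062 ] [0.5094 0.181  0.062 ]
green [202.0667 247.3524] [ 11  12 105] [367.0227 193.6818] [ 9  6 44] [0.5181 0.2395 0.0603] 0.002144144373517615 [0.5185 0.2399 0.062 ] [0.5188 0.2365 0.062 ]
red [178.437  239.0924] [ 13  13 119] [382.75  186.125] [10  8 64] [0.5297 0.2923 0.0578] 0.0028488750661118003 [0.5299 0.2921 0.062 ] [0.5321 0.286  0.062 ]
[[ 0.9391  0.3437 -0.0004]
 [ 0.3437 -0.9391  0.0011]
 [ 0.     -0.0012 -1.    ]]
```

Spacing (54 mm) and heights (about 60 mm) check out. I'll close the fingers and travel high toward the blue key. In tool axes the shift is about (0.540, -0.626), done as 5 steps of (0.72, -0.834).

```bash
python3 -m inch '[0.18,-0.2,0,0,0,0, 0.45,-0.52,0,0,0,0, 0.68,-0.78,0,0,0,0, 0.72,-0.834,0,0,0,0]' -1 10
python3 -m inch '[0.18,-0.2,0,0,0,0, 0.45,-0.52,0,0,0,0, 0.68,-0.78,0,0,0,0, 0.72,-0.834,0,0,0,0]'
python3 -m inch '[0.18,-0.2,0,0,0,0, 0.45,-0.52,0,0,0,0, 0.68,-0.78,0,0,0,0, 0.72,-0.834,0,0,0,0]'
python3 -m inch '[0.18,-0.2,0,0,0,0, 0.45,-0.52,0,0,0,0, 0.68,-0.78,0,0,0,0, 0.72,-0.834,0,0,0,0]'
python3 -m inch '[0.15,-0.18,0,0,0,0, 0.35,-0.42,0,0,0,0, 0.48,-0.56,0,0,0,0, 0.5,-0.58,0,0,0,0, 0.5,-0.58,0,0,0,0]'
python3 - <<'E'
from station import readout, read_camera
import cv2, numpy as np
c=read_camera("wrist"); cv2.imwrite("pics/w1.png",c["color"]); np.savez("w1.npz",**c); print(c["position"],c["orientation"],readout.read_state())
E
```

```text
t: 0.6
tool_pos: [0.2737, -0.4297, 0.2331]
orientation: [-3.092, -0.551, 0.0]
contact_force: [-0.2, -0.4, 0.0]
opening: 0.582
grip_force: 0.0
t: 1.1
tool_pos: [0.3323, -0.2763, 0.2333]
orientation: [3.093, 0.552, 0.0]
contact_force: [0.9, -0.6, -0.4]
opening: 0.153
grip_force: 0.0
t: 1.6
tool_pos: [0.3913, -0.1221, 0.2335]
orientation: [3.092, 0.553, 0.001]
contact_force: [0.1, -0.6, 1.2]
opening: 0.005
grip_force: 0.0
t: 2.1
tool_pos: [0.4501, 0.0323, 0.2333]
orientation: [3.092, 0.552, 0.001]
contact_force: [-0.2, -0.7, -0.5]
opening: 0.002
grip_force: 0.0
t: 2.72
tool_pos: [0.489, 0.1374, 0.233]
orientation: [3.093, 0.547, -0.001]
contact_force: [0.5, -0.1, -0.4]
opening: 0.004
grip_force: 0.0
[0.56189972 0.16338231 0.38388799] [ 2.38160615 -1.66691092 -0.22877065] {'t': 2.775, 'q': array([ 2.71210424e-01,  1.70806635e-01,  1.87984092e+00, -6.06048990e-04,
        1.09181129e+00,  1.49241703e+00]), 'qvel': array([-0.00095421, -0.00775654,  0.00507037,  0.00231385,  0.00074914,
        0.00494255]), 'effort': array([ 4.86758016e-01, -4.45159507e+01, -3.25684476e+01,  4.35987418e-02,
       -1.14005059e-01,  5.73033340e-04]), 'tool_pos': array([0.48882626, 0.13729058, 0.23304974]), 'orientation': array([ 3.09303598e+00,  5.46666912e-01, -1.27272446e-03]), 'contact_force': array([-0.39076526, -0.74431838, -0.17690971]), 'wrist_torque': array([-0.01085782,  0.0063969 , -0.00021318]), 'grip_force': 0.0, 'opening': 0.0033768669668594402}
```

View pics/w1.png

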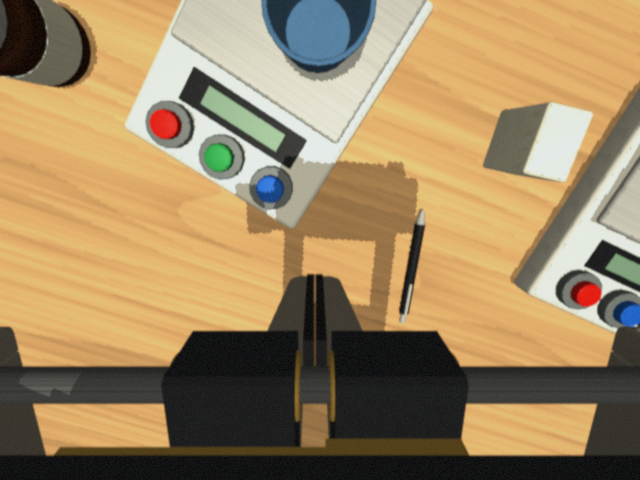

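The wrist picture shows the closed fingers at (315,300) and the cup scale's keys: blue (270,188), green (217,155) and red (163,124). I'll refine the positions from this view.

```bash
python3 - <<'E'
from h import *
from station import readout
np.set_printoptions(precision=4,suppress=True)
W=np.load("w1.npz");T=np.load("top0.npz");S=np.load("scene0.npz")
q=readout.read_state(); M=R.from_rotvec(q["orientation"]).as_matrix()
for k,t,w,s in(("blue",(228,257),(270,188),(351,205)),("green",(203,248),(217,156),(367,196)),("red",(179,240),(163,124),(384,188))):
    a,_=blob(T["color"],k,t);b,sb=blob(W["color"],k,w,26);c,_=blob(S["color"],k,s,11)
    rb=ray(W,b); P=plane(rb,.062); d=M.T@(P-q["tool_pos"])
    z=W["z_map"][int(b[1]),int(b[0])]; o,dd=rb
    print(k,b,sb[2:],"tri T",*tri(ray(T,a),rb),"tri S",*tri(ray(S,c),rb),"plane",P,"depthpt",o+z*dd,"rows",d/.15)
print(M)
E
```

```text
blue [269.4055 188.6898] [ 28  26 577] tri T [0.508  0.188  0.0576] 6.866249778442958e-05 tri S [0.5066 0.1874 0.0564] 0.002737831964007843 plane [0.5087 0.1877 0.062 ] depthpt [0.5086 0.1877 0.0615] rows [ 0.2407 -0.2706  1.14  ]
green [218.3443 156.9951] [ 28  27 610] tri T [0.5194 0.241  0.0573] 0.0005280572592635207 tri S [0.5187 0.2392 0.0603] 0.0027037506007608746 plane [0.52   0.2396 0.062 ] depthpt [0.5198 0.24   0.0601] rows [ 0.4302 -0.5698  1.1397]
red [164.7133 123.7573] [ 32  30 750] tri T [0.5309 0.2936 0.0569] 0.00033590559196117534 tri S [0.5298 0.2923 0.0575] 0.002771042103862108 plane [0.5313 0.2914 0.062 ] depthpt [0.5312 0.292  0.0607] rows [ 0.6194 -0.8688  1.1394]
[[ 0.9394  0.3428 -0.0007]
 [ 0.3428 -0.9394 -0.0008]
 [-0.0009  0.0005 -1.    ]]
```

```bash
python3 -m inch '[0.1,-0.11,0,0,0,0, 0.24,-0.27,0.2,0,0,0, 0.24,-0.27,0.5,0,0,0, 0.24,-0.27,0.75,0,0,0, 0.24,-0.27,0.75,0,0,0]'
python3 -m inch '[0,0,0.1,0,0,0, 0,0,0.18,0,0,0, 0,0,0.18,0,0,0, 0,0,0.18,0,0,0]'
```

```text
t: 3.4
tool_pos: [0.5073, 0.189, 0.1186]
orientation: [3.093, 0.548, -0.008]
contact_force: [-0.4, 0.3, -0.1]
opening: 0.002
grip_force: 0.0
t: 3.9
tool_pos: [0.5093, 0.1894, 0.0943]
orientation: [-3.093, -0.548, -0.001]
contact_force: [0.6, 0.3, -0.2]
opening: 0.006
grip_force: 0.0
```

```bash
python3 -m inch '[0,0.01,0.03,0,0,0, 0,0.01,0.06,0,0,0, 0,0.01,0.08,0,0,0, 0,0.01,0.08,0,0,0, 0,0.01,0.08,0,0,0]'
python3 -m inch '[0,0,0.008,0,0,0, 0,0,0.016,0,0,0, 0,0,0.016,0,0,0, 0,0,0.016,0,0,0]'
```

```text
t: 4.53
tool_pos: [0.5095, 0.1879, 0.0818]
orientation: [-3.093, -0.548, 0.0]
contact_force: [0.4, -0.2, -0.1]
opening: 0.005
grip_force: 0.0
t: 5.03
tool_pos: [0.5096, 0.188, 0.0795]
orientation: [-3.093, -0.548, -0.0]
contact_force: [0.8, 0.3, 1.8]
opening: 0.004
grip_force: 1.1
```

```bash
python3 -m inch '[0,0,0.008,0,0,0, 0,0,0.016,0,0,0, 0,0,0.02,0,0,0, 0,0,0.02,0,0,0]'
```

```text
t: 5.52
tool_pos: [0.5096, 0.188, 0.0764]
orientation: [-3.093, -0.548, -0.0]
contact_force: [0.4, 1.6, 4.4]
opening: 0.006
grip_force: 2.0
```

```bash
python3 -m inch '[0,0,0.006,0,0,0, 0,0,0.006,0,0,0, 0,0,0.006,0,0,0]'
```

```text
t: 5.9
tool_pos: [0.5096, 0.188, 0.0756]
orientation: [-3.093, -0.548, -0.001]
contact_force: [0.6, 0.9, 4.2]
opening: 0.005
grip_force: 2.3
```

```bash
for i in 1 2 3; do python3 -m inch '[0,0,0,0,0,0]' | grep -E 'pos|contact'; done
```

```text
tool_pos: [0.5096, 0.188, 0.0755]
contact_force: [0.8, 0.4, 4.8]
tool_pos: [0.5096, 0.188, 0.0756]
contact_force: [-0.3, 0.9, 4.9]
tool_pos: [0.5096, 0.188, 0.0756]
contact_force: [-0.0, 0.2, 5.3]
```

Mean force about 4.7 N at about 5 mm of travel, so the blue key has registered. I'll release it and go above green.

```bash
python3 -m inch '[0,0,-0.05,0,0,0, 0,0,-0.15,0,0,0, 0,0,-0.2,0,0,0, 0,0,-0.2,0,0,0, 0,0,-0.2,0,0,0]'
python3 -m inch '[0.07,-0.11,0,0,0,0, 0.15,-0.24,0,0,0,0, 0.185,-0.303,0,0,0,0, 0.185,-0.303,0,0,0,0, 0.185,-0.303,0,0,0,0]'
python3 - <<'E'
from station import read_camera
import cv2
c=read_camera("scene"); cv2.imwrite("pics/s2.png",cv2.resize(c["color"][120:300,280:500],None,fx=3,fy=3))
E
```

```text
t: 6.9
tool_pos: [0.5092, 0.1878, 0.1054]
orientation: [3.093, 0.548, -0.0]
contact_force: [-0.5, 0.1, 0.4]
opening: 0.012
grip_force: 0.0
t: 7.52
tool_pos: [0.5195, 0.24, 0.1052]
orientation: [3.093, 0.549, -0.001]
contact_force: [-0.5, 0.5, 0.3]
opening: 0.006
grip_force: 0.0
```

View pics/s2.png

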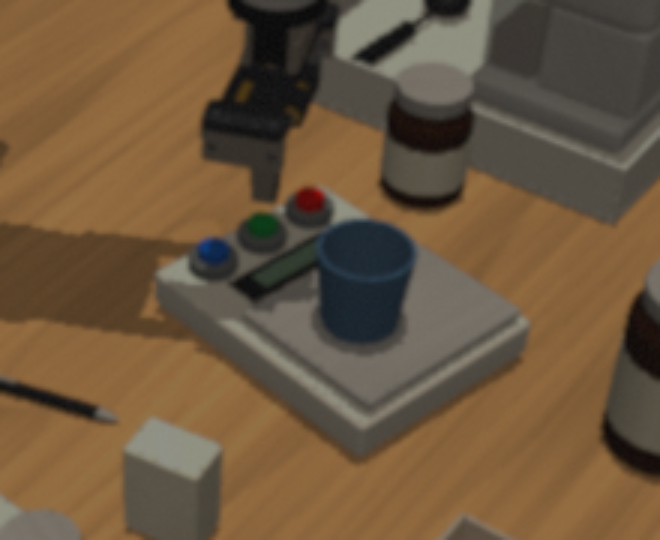

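The view shows the blue key up at crop (213,250) and the fingertips at (265,195), straight above the green key at (263,228). I'll press green the same way.

```bash
python3 -m inch '[0,0,0.05,0,0,0, 0,0,0.11,0,0,0, 0,0,0.15,0,0,0, 0,0,0.158,0,0,0, 0,0,0.158,0,0,0]'
python3 -m inch '[0,0,0.008,0,0,0, 0,0,0.016,0,0,0, 0,0,0.024,0,0,0, 0,0,0.03,0,0,0, 0,0,0.03,0,0,0]'
```

```text
t: 8.2
tool_pos: [0.5199, 0.2401, 0.0817]
orientation: [3.093, 0.548, -0.0]
contact_force: [-0.7, -0.1, 0.3]
opening: 0.006
grip_force: 0.0
t: 8.82
tool_pos: [0.5201, 0.2403, 0.0774]
orientation: [-3.093, -0.548, -0.001]
contact_force: [-0.4, 0.5, 3.3]
opening: 0.005
grip_force: 1.7
```

```bash
python3 -m inch '[0,0,0.006,0,0,0, 0,0,0.012,0,0,0, 0,0,0.012,0,0,0]'; for i in 1 2 3; do python3 -m inch '[0,0,0,0,0,0]' | grep -E 'pos|contact'; done
```

```text
t: 9.2
tool_pos: [0.5201, 0.2403, 0.0756]
orientation: [-3.093, -0.548, -0.001]
contact_force: [0.8, 0.7, 5.5]
opening: 0.002
grip_force: 2.3
tool_pos: [0.5201, 0.2402, 0.0756]
contact_force: [1.7, 0.2, 4.5]
tool_pos: [0.5201, 0.2402, 0.0756]
contact_force: [1.5, 0.2, 4.1]
tool_pos: [0.5201, 0.2402, 0.0756]
contact_force: [1.1, 1.0, 4.2]
```

Green has registered too (mean about 4.6 N at the same depth). I'll release it and retreat straight up.

```bash
python3 -m inch '[0,0,-0.05,0,0,0, 0,0,-0.3,0,0,0, 0,0,-0.65,0,0,0, 0,0,-1,0,0,0, 0,0,-1,0,0,0]'
python3 -m inch '[0,0,-0.1,0,0,0, 0,0,-0.3,0,0,0, 0,0,-0.3,0,0,0, 0,0,-0.3,0,0,0, 0,0,-0.3,0,0,0]'
python3 - <<'E'
from station import read_camera
import cv2
c=read_camera("scene"); cv2.imwrite("pics/s3.png",cv2.resize(c["color"][120:300,280:500],None,fx=3,fy=3))
E
```

```text
t: 10.2
tool_pos: [0.5213, 0.2408, 0.2295]
orientation: [-3.092, -0.548, -0.009]
contact_force: [-0.0, -0.9, -0.5]
opening: 0.001
grip_force: 0.0
t: 10.82
tool_pos: [0.5191, 0.2398, 0.269]
orientation: [3.093, 0.548, -0.004]
contact_force: [0.9, 0.2, -0.2]
opening: 0.004
grip_force: 0.0
```

View pics/s3.png

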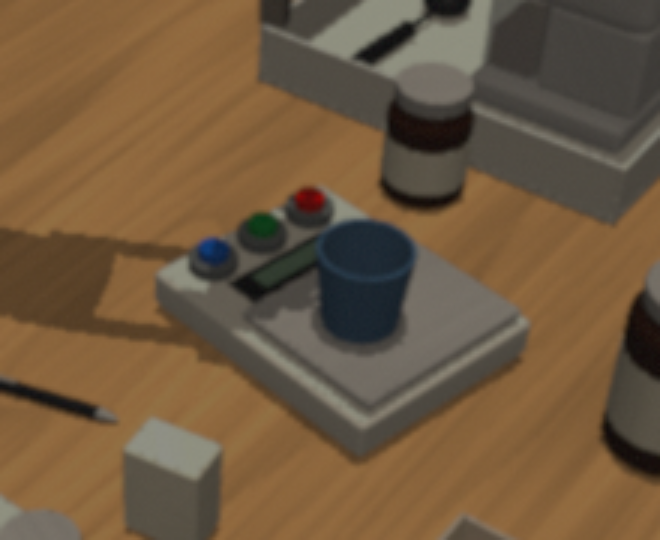

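All keys are up at (213,250), (263,228) and (310,200), the cup and its neighbours are unmoved, and the hand is well clear.

```bash
python3 -c "
from station import bot
print(bot.close_job())"
```

```text
the job is handed in; nothing more can be done
None
```

I pressed the blue wake key and then the green zero key on the cup's scale, each about 5 mm down at about 5 N; both sprang back, nothing else was touched, the hand is about 20 cm above the keys, and the job is handed in (no verdict was returned).

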